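Back off the pipe vise with its crank

ROBOT

A 7-joint arm with a two-finger parallel gripper is mounted at the origin on the work surface. World frame = base frame: x ahead of the robot, y to its left, z up, the work surface at z = 0. Lengths are in mm, angles in rad, forces in N, time in s.
With the tool pointing down it reaches from about 400 to 875 mm from the base axis. Payload 4.4 kg.
Tool frame: the origin (TCP) lies midway between the tips of the shut fingers; the grasp point (between the pads) lies 19 mm behind it; z points along the fingers, y is the line along which they close (so a half turn about z gives the same grasp; the last joint's range is limited). The gripper opens to 85 mm and grips with 20 to 120 N. Pads are 22 mm wide; open, the fingers measure 114 mm over their backs; the gripper's body (76 mm by 85 mm) begins 54 mm behind the grasp point. The pads swing forward as they close: fully open they stand 13 mm farther back than shut.
Start: joints at [-0.066, 0.628, 0.038, 1.517, -0.027, 0.996, -0.02], TCP at [650.014, 0.027, 231.313] pointing down, gripper open.
Joint ranges: [-3.06, 3.06], [-0.37, 2.12], [-1.25, 1.32], [0.18, 2.47], [-1.1, 4.24], [0.23, 1.98], [-2.94, 2.94]. Speed limits (rad/s): [2.57, 2.57, 3.14, 3.14, 3.14, 3.14, 3.14].

INTERFACE

Orientations are given as [roll, pitch, yaw] about the fixed x, y, z axes, in that order (R = Rz(yaw) Ry(pitch) Rx(roll)).
In Python, from cell import read_state, get_image, finish_job gives the robot as it stands.
- The arm moves only by the tool send_rows, never from a script. Its argument "series" is a list of rows, each an object of numbers: "ax", "ay", "az": the turn, a rotation vector about the tool's x, y, z in rad; "dx", "dy", "dz": the shift along the tool's x, y, z in cm; "hand": the closure, from 0 (fully open) to 1 (shut). In form: [{"ax": .., "ay": .., "az": .., "dx": .., "dy": .., "dz": .., "hand": ..}, ...]. A call has 1 to 10 rows; each row is the pose to reach, as a shift and turn from the pose commanded when the call began, along the tool's axes at that moment; what a row does not reach only later rows make up. A row lasts 1/10 s, in which the tool goes at most 50 mm and 8.59 degrees, less where a joint would pass 70% of its speed; a pose out of reach is approached as far as the arm can. A call with a gripper value outside its range is refused whole. The fingers move at their own pace and stop on an object; the grip force is fixed at half the most. Time passes only in rows, so rows that repeat a pose let the fingers close. It gives the time, the measured TCP pose, the force, the opening and the grip force at its end, in the units of the state.
- read_state(): the state, without advancing time (a new reading comes with each control period).
- get_image(name): name is "scene" or "side" or "wrist"; returns a dict with "pixels" (400x640x3 uint8, red, green, blue), "mtx" (3x3 intrinsics, pixels), "R" (3x3) and "t" (3): a world point X has camera coordinates R X + t. Camera axes: x right, y down, z forward; pixel columns grow to the right and rows downward; lengths in mm; the calibration is good to about 2 mm. The wrist camera is an equidistant fisheye: a pixel r from the principal point sees the ray r / f radians off the axis. A picture is of the moment at which its call begins. There is no depth.
- finish_job(): hands the job in; it is judged then, once.
The state is a dict: "clock": time; "qpos": joint angles; "qd": joint speeds; "tau": joint torques, N m; "eef_pos": TCP position; "tool_rot": TCP orientation; "force": force on the tool from outside, world axes, zero at the start; "torque": the same for the moment, N m; "width": finger opening in mm; "gripper_force": force on a finger pad.
Only numpy, scipy, OpenCV 4.12 (cv2) and the standard library are available. Lean on these libraries where they do the work, as an engineer would, in place of code of your own. Each camera call takes 0.05 s, during which the arm holds its last target. There are 200 camera calls.

TASK

The welded pipe in the red vise is finished. Take the loose crank with the square hole and the red handgrip, push it fully down onto the square shaft end on top of the vise, and wind the vise open by about two full turns, anticlockwise seen from above. Leave the crank seated on the shaft, let go, and do not disturb the other crank, the one with the black handgrip.

Things in the scene. Friction and masses are not known exactly. Their poses are not given: they have to be found in the camera images.
- crank_hub (a point): Centre of the hub of the crank with the red handgrip. Hub: 38 mm square block, 40 high, standing on the table, 19 mm square hole right through, +y and -y sides free to grip. z up. Arm (18 wide, 12 thick) along +x to the grip: upright free-turning red sleeve, 26 dia, 75 mm from this point, 10 to 62 mm above it. Along -x a 34 mm round counterweight at 52 mm balances it. About 0.43 kg
- shaft_end (a point): Top of the vise's upright brass shaft, 196 mm above the table; axes square with it, turning with it. 16 mm square, 34 tall, upper 12 mm tapering to 8 mm. The hub seats on the collar below: hub centre then 14 mm below this point, in any of 4 directions, 3 mm play (12 degrees free turn). Nothing of the vise is in the crank's way all round. Turns with 0.15 Nm, stays put, keeps its height
- spindle (a joint): Turn of the square shaft in rad: 0 with the jaw tight on the pipe, growing anticlockwise seen from above as the jaw lifts, 6 mm a turn, to a stop at 22. Starts between 0 and 0.9; about 0.15 Nm turns it and it stays where it is left. The vise below: red frame 170 x 50 mm, 154 mm tall, on a 170 x 130 base, the pipe standing out 110 mm on both sides at 55 mm height
- spare_hub (a point): Centre of the hub of the wrong crank, half-way up: same shape, size and axes as the other, but with a black handgrip and a 14 mm round hole, which does not fit the shaft. It stands on the table and must be left there
Mind the look-alikes: they are no part of the job. What is shaped like the part that bears crank_hub but green or pink is not meant.

How it is judged (in metres and radians):
On the way, in this order (a step that is already met when the one before it is completed fails the run):
1. the red-handled crank is fitted fully down on the square shaft (horizontal distance between crank_hub and shaft_end below 0.008 m and z of crank_hub in the frame of shaft_end below -0.008 m and angle between crank_hub's own z axis and vertical below 0.17 rad), for 0.2 s.
2. with the crank on the shaft, the shaft is wound open by about two turns (horizontal distance between crank_hub and shaft_end below 0.008 m and z of crank_hub in the frame of shaft_end below -0.008 m and value of joint spindle between 11 and 16.3 rad), for 0.2 s.
At the end, for the whole second after the job is handed in: The red-handled crank sits on the shaft (hub within 8 mm of the shaft's axis, within 6 mm of fully down, upright within 10 degrees), released and at rest; the shaft stands still, wound open to between 11.0 and 16.3 rad (about two turns); the black-handled crank is within 30 mm of where it stood (all of step 2 and angle between crank_hub's own z axis and vertical below 0.17 rad and velocity of joint spindle between -0.1 and 0.1 rad/s and distance of spare_hub from where it was at the start of the episode below 0.03 m); the robot touches nothing.
It fails at once if the black-handled crank is moved by more than 30 mm (distance of spare_hub from where it was at the start of the episode above 0.03 m).
It also fails if it takes over 72 s, if anything falls off the work surface, if the arm or the gripper's body presses on something with over 40 N, if the wrist force passes 120 N, or if a joint passes its speed limit or range.

## Working session

There is one attempt and no reset: what is moved stays moved. The work goes in short steps, Python scripts to look and compute and a tool call to move; the robot and the scene stay as the last step left them, time stands still between calls to the robot, and variables do not carry over. Pictures are saved under pics/ and viewed, at most 10 in all, crops included, and the job is handed in when it is done.

Besides the shell and the picture viewer there is one more tool, called after ">>>" as name(argument=value, ...) on one line, values as JSON. send_rows: Moves the arm, as the interface text tells. Its arguments: {"type":"object","properties":{"series":{"type":"array","items":{"type":"object","properties":{"ax":{"type":"number"},"ay":{"type":"number"},"az":{"type":"number"},"dx":{"type":"number"},"dy":{"type":"number"},"dz":{"type":"number"},"hand":{"type":"number"}}}}},"required":["series"]}

```bash
mkdir -p pics; ls
python3 - <<'E'
from cell import *
import cv2,numpy as np
s=read_state();print({k:np.round(v,3).tolist() for k,v in s.items()})
for n in ["scene","side"]:
    d=get_image(n);cv2.imwrite(f"pics/{n}0.png",d["pixels"][:,:,::-1]);print(n,np.round(d["mtx"],1).tolist(),np.round(d["R"],4).tolist(),np.round(d["t"],1).tolist())
E
```

```text
pics
{'clock': 0.0, 'qpos': [-0.066, 0.629, 0.038, 1.518, -0.027, 0.996, -0.02], 'qd': [-0.001, -0.001, -0.0, -0.0, -0.001, -0.0, 0.001], 'tau': [-0.001, -56.341, 1.226, -19.345, 0.011, 0.011, -0.0], 'eef_pos': [649.339, 0.038, 230.37], 'tool_rot': [-3.14, 0.0, 1.571], 'force': [0.247, -0.081, 0.587], 'torque': [-0.067, -0.036, -0.002], 'gripper_force': 0.0, 'width': 85.278}
scene [[415.2, 0.0, 320.2], [0.0, 415.2, 202.6], [0.0, 0.0, 1.0]] [[0.4533, 0.8911, 0.0206], [0.6616, -0.3208, -0.6778], [-0.5974, 0.3208, -0.735]] [-247.0, -180.6, 1311.3]
side [[390.2, 0.0, 320.6], [0.0, 390.2, 196.0], [0.0, 0.0, 1.0]] [[-0.8818, -0.4716, 0.0057], [-0.3353, 0.6184, -0.7107], [0.3317, -0.6286, -0.7034]] [410.2, 212.5, 907.0]
```

View pics/scene0.png

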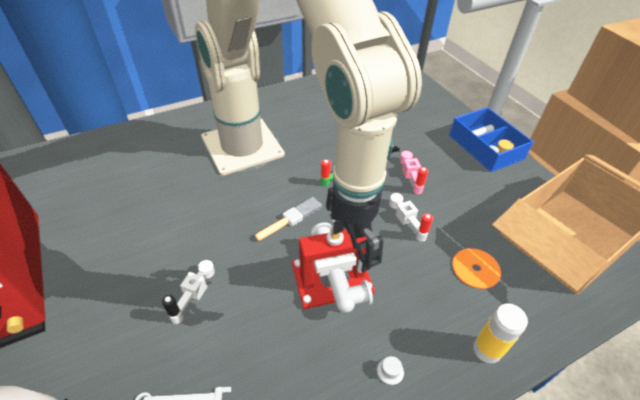

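View pics/side0.png

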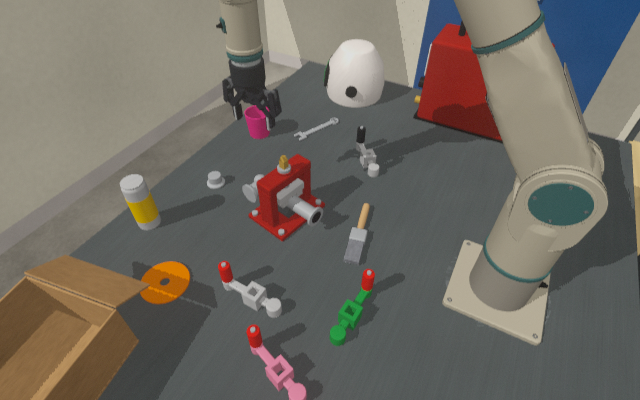

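The scene view shows the red-grip white crank with its hub near (407,213), the black-grip crank near (190,290), and the vise near (330,265). In the side view the red-grip crank's hub is at about (256,294), its grip at (225,272), and the brass shaft at (285,163). Next I'll measure these more closely.

```bash
cat > h.py <<'E'
import numpy as np,cv2
from cell import *
def ray(d,u,v):
    K,R,t=map(np.array,(d["mtx"],d["R"],d["t"])); x=(u-K[0,2])/K[0,0]; y=(v-K[1,2])/K[1,1]
    if d.get("fish"):
        r=np.hypot(x,y); s=np.sin(r)/max(r,1e-9); c=np.array([x*s,y*s,np.cos(r)])
    else: c=np.array([x,y,1.])
    return -R.T@t, R.T@c
def plane(d,u,v,z):
    o,w=ray(d,u,v); return o+w*(z-o[2])/w[2]
def proj(d,X):
    K=np.array(d["mtx"]); c=np.array(d["R"])@np.array(X,float)+np.array(d["t"])
    if d.get("fish"):
        n=np.hypot(c[0],c[1]); a=np.arctan2(n,c[2]); p=c[:2]/max(n,1e-9)*a
    else: p=c[:2]/c[2]
    return p*[K[0,0],K[1,1]]+K[:2,2]
def img(n):
    d=dict(get_image(n)); d["fish"]=n=="wrist"; return d
def crop(d,u0,v0,w,h,k,f):
    cv2.imwrite(f,cv2.resize(np.ascontiguousarray(d["pixels"][v0:v0+h,u0:u0+w,::-1]),None,fx=k,fy=k,interpolation=cv2.INTER_CUBIC))
E
python3 - <<'E'
from h import *
d=img("side"); np.savez("side0.npz",**d)
crop(d,205,145,133,180,3,"pics/c1.png")
w=img("wrist");cv2.imwrite("pics/w0.png",w["pixels"][:,:,::-1]);print(w["mtx"],np.round(w["R"],3),w["t"])
E
```

```text
[[309.70691629   0.         322.90231309]
 [  0.         309.70691629 200.58969859]
 [  0.           0.           1.        ]] [[ 1.    -0.001 -0.001]
 [-0.001 -0.961  0.275]
 [-0.002 -0.275 -0.961]] [-648.39622948  -34.23841737  380.40110749]
```

View pics/c1.png

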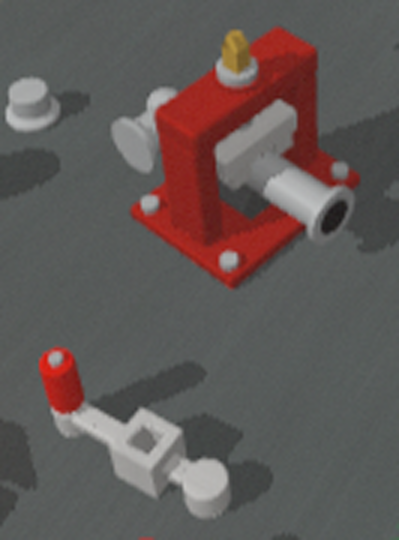

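View pics/w0.png

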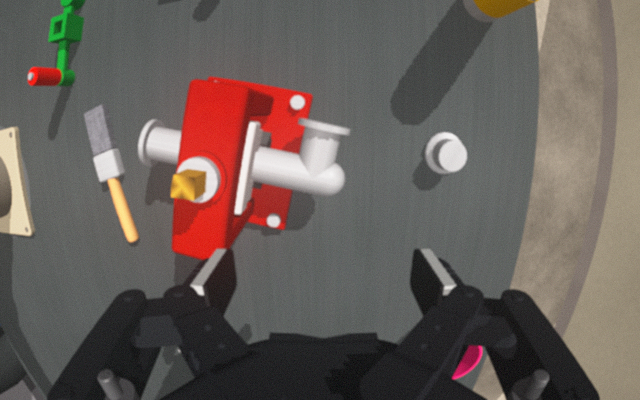

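The crop shows the hub's top face at about (149,440) in the crop, the grip top at (57,358) and the brass tip at (235,33). The wrist view shows the brass shaft at about (185,185). Casting rays next.

Run:
```python
from h import *
s=dict(np.load("side0.npz")); s["fish"]=False
g=lambda u,v:(205+u/3-.33,145+v/3-.33)
hub=plane(s,*g(149,440),40); grip=plane(s,*g(57,357),82); sh=plane(s,*g(235,32),196)
for c in [(113,443),(146,408),(184,437),(152,473)]: print("corner",plane(s,*g(*c),40).round(1))
print("hub",hub.round(1),"grip",grip.round(1),"yaw",np.degrees(np.arctan2(*(grip-hub)[1::-1])),np.linalg.norm((grip-hub)[:2]),"shaft",sh.round(1))
w=img("wrist"); im=w["pixels"]
hsv=cv2.cvtColor(im,cv2.COLOR_RGB2HSV); m=cv2.inRange(hsv,(15,120,80),(32,255,255)); m[:,:165]=0;m[:150]=0;m[210:]=0;m[:,212:]=0
ys,xs=np.nonzero(m);print(xs.mean(),ys.mean(),xs.min(),xs.max(),ys.min(),ys.max())
for c in [(180,187),(xs.mean(),ys.mean())]: print(plane(w,*c,196).round(1))
print(proj(w,sh), proj(w,sh-[0,0,34]))
crop(w,160,140,70,80,8,"pics/c2.png")
# red hub colour blobs in scene/side: black crank position
sc=img("scene"); print("spare approx",plane(sc,197,286,40).round(0))
print("scene cross:", plane(sc,407,212,40).round(1), plane(sc,427,215,82).round(1))
```

```text
corner [493.3 308.7  40. ]
corner [489.4 273.   40. ]
corner [450.8 280.1  40. ]
corner [454.5 315.3  40. ]
hub [471.8 294.3  40. ] grip [551.2 288.3  82. ] yaw -4.31915466621232 79.65715891887588 shaft [555.5  25.  196. ]
187.45257142857142 184.42057142857144 170 204 170 199
[557.7  29.1 196. ]
[563.3  30.7 196. ]
[177.73179685 193.29988765] [197.28232543 181.68678174]
spare approx [ 464. -266.   40.]
scene cross: [487.7 281.6  40. ] [544.9 292.2  82. ]
```

View pics/c2.png

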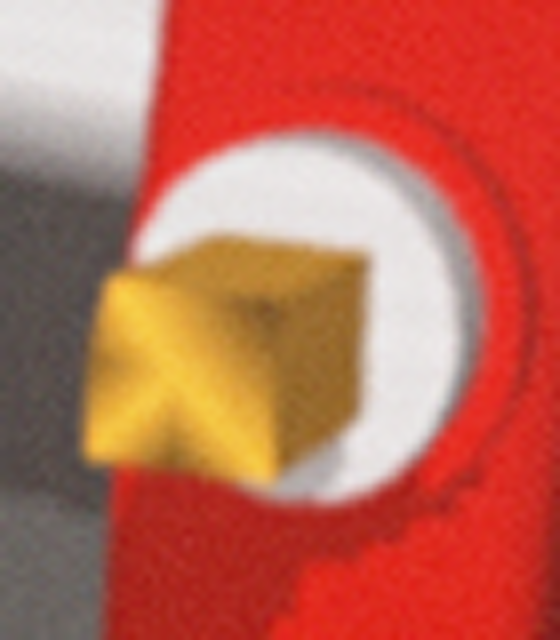

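The brass tip apex sits at about (181,187) in the wrist image, so the shaft is near (557,28). Moving above the crank for a close look.

>>> send_rows(series=[{"dx":4,"dy":-2.4,"az":-0.15,"hand":0},{"dx":8,"dy":-4.8,"az":-0.3,"hand":0},{"dx":12,"dy":-7.2,"az":-0.45,"hand":0},{"dx":16,"dy":-9.6,"az":-0.6,"hand":0},{"dx":20,"dy":-12,"az":-0.75,"hand":0},{"dx":24,"dy":-14.4,"az":-0.9,"hand":0},{"dx":27,"dy":-16.5,"dz":2,"az":-1.05,"hand":0},{"dx":29.4,"dy":-17.7,"dz":4,"az":-1.2,"hand":0},{"dx":29.4,"dy":-17.7,"dz":6,"az":-1.34,"hand":0},{"dx":29.4,"dy":-17.7,"dz":6,"az":-1.45,"hand":0}])

```text
invalid input at $.series[0]: expected keys ax, ay, az, dx, dy, dz, hand
```

Run:
```python
from h import *
s=read_state();print(s["clock"],s["eef_pos"],s["tool_rot"])
w=img("wrist"); np.savez("w1.npz",**w)
p=proj(w,[472,294,40]).round();print(p)
u,v=int(p[0])-80,int(p[1])-60
print(u,v);crop(w,u,v,160,130,5,"pics/w1.png")
```

```text
0.3 [ 6.49821125e+02 -2.29736370e-03  2.31004737e+02] [-3.14099392e+00  8.81674973e-08  1.57072722e+00]
[178. -50.]
98 -110Traceback (most recent call last):
  File "<stdin>", line 6, in <module>
  File "h.py", line 20, in crop
    cv2.imwrite(f,cv2.resize(np.ascontiguousarray(d["pixels"][v0:v0+h,u0:u0+w,::-1]),None,fx=k,fy=k,interpolation=cv2.INTER_CUBIC))
                  ~~~~~~~~~~^^^^^^^^^^^^^^^^^^^^^^^^^^^^^^^^^^^^^^^^^^^^^^^^^^^^^^^^^^^^^^^^^^^^^^^^^^^^^^^^^^^^^^^^^^^^^^^^^^^^^^
cv2.error: OpenCV(4.12.0) /io/opencv/modules/imgproc/src/resize.cpp:4208: error: (-215:Assertion failed) !ssize.empty() in function 'resize'
```

All seven keys are required in each row.

>>> send_rows(series=[{"ax":0,"ay":0,"az":-0.15,"dx":4,"dy":-2.4,"dz":0,"hand":0},{"ax":0,"ay":0,"az":-0.3,"dx":8,"dy":-4.8,"dz":0,"hand":0},{"ax":0,"ay":0,"az":-0.45,"dx":12,"dy":-7.2,"dz":0,"hand":0},{"ax":0,"ay":0,"az":-0.6,"dx":16,"dy":-9.6,"dz":0,"hand":0},{"ax":0,"ay":0,"az":-0.75,"dx":20,"dy":-12,"dz":0,"hand":0},{"ax":0,"ay":0,"az":-0.9,"dx":24,"dy":-14.4,"dz":0,"hand":0},{"ax":0,"ay":0,"az":-1.05,"dx":27,"dy":-16.5,"dz":2,"hand":0},{"ax":0,"ay":0,"az":-1.2,"dx":29.4,"dy":-17.7,"dz":4,"hand":0},{"ax":0,"ay":0,"az":-1.34,"dx":29.4,"dy":-17.7,"dz":6,"hand":0},{"ax":0,"ay":0,"az":-1.45,"dx":29.4,"dy":-17.7,"dz":6,"hand":0}])

```text
clock: 1.35
eef_pos: [470.8, 294.1, 169.0]
tool_rot: [-3.139, -0.004, 3.029]
force: [-0.8, -0.4, -0.3]
width: 85.4
gripper_force: 0.0
```

Run:
```python
from h import *
get_image("side");get_image("side")
s=read_state();print(s["clock"],s["eef_pos"],s["tool_rot"])
w=img("wrist"); np.savez("w1.npz",**w)
p=proj(w,[472,294,40]).round();print(p)
u,v=max(int(p[0])-80,0),max(int(p[1])-60,0)
print(u,v);crop(w,u,v,160,120,5,"pics/w1.png")
```

```text
1.45 [472.67602516 293.94554566 170.70618137] [-3.14108219e+00 -1.19320382e-03  3.02141983e+00]
[322. 192.]
242 132
```

View pics/w1.png

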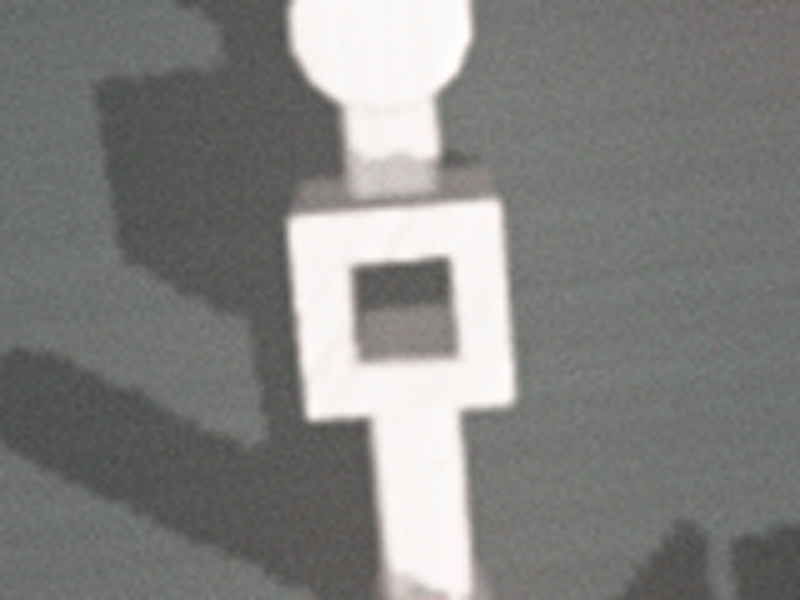

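The wrist view shows the square hub with corners at (288,213), (500,198), (517,405) and (307,420) in the crop.

Run:
```python
from h import *
w=dict(np.load("w1.npz")); w["fish"]=True
P=np.array([plane(w,242+u/5-.4,132+v/5-.4,40)[:2] for u,v in [(288,213),(500,198),(517,405),(307,420)]])
print(P.round(1),P.mean(0).round(1))
for k in range(4):
    e=P[(k+1)%4]-P[k]; print(np.hypot(*e).round(1),np.degrees(np.arctan2(e[1],e[0])).round(1))
```

```text
[[453.2 275.8]
 [455.1 314.1]
 [494.5 313.1]
 [492.6 273.8]] [473.9 294.2]
38.3 87.2
39.4 -1.4
39.4 -92.6
39.5 177.1
```

>>> send_rows(series=[{"ax":0,"ay":0,"az":-0.077,"dx":-0.1,"dy":0.03,"dz":3,"hand":0},{"ax":0,"ay":0,"az":-0.077,"dx":-0.1,"dy":0.03,"dz":6,"hand":0},{"ax":0,"ay":0,"az":-0.077,"dx":-0.1,"dy":0.03,"dz":9,"hand":0},{"ax":0,"ay":0,"az":-0.077,"dx":-0.1,"dy":0.03,"dz":12,"hand":0},{"ax":0,"ay":0,"az":-0.077,"dx":-0.1,"dy":0.03,"dz":14,"hand":0},{"ax":0,"ay":0,"az":-0.077,"dx":-0.1,"dy":0.03,"dz":15.5,"hand":0},{"ax":0,"ay":0,"az":-0.077,"dx":-0.1,"dy":0.03,"dz":16,"hand":0},{"ax":0,"ay":0,"az":-0.077,"dx":-0.1,"dy":0.03,"dz":16,"hand":0}])

```text
clock: 2.3
eef_pos: [474.3, 294.3, 11.3]
tool_rot: [-3.142, 0.0, 3.097]
force: [-0.5, 1.5, -0.7]
width: 85.3
gripper_force: 0.0
```

>>> send_rows(series=[{"ax":0,"ay":0,"az":0,"dx":0,"dy":0,"dz":0,"hand":0.3},{"ax":0,"ay":0,"az":0,"dx":0,"dy":0,"dz":0,"hand":1},{"ax":0,"ay":0,"az":0,"dx":0,"dy":0,"dz":0,"hand":1},{"ax":0,"ay":0,"az":0,"dx":0,"dy":0,"dz":0,"hand":1},{"ax":0,"ay":0,"az":0,"dx":0,"dy":0,"dz":0,"hand":1},{"ax":0,"ay":0,"az":0,"dx":0,"dy":0,"dz":0,"hand":1},{"ax":0,"ay":0,"az":0,"dx":0,"dy":0,"dz":0,"hand":1}])

```text
clock: 3.0
eef_pos: [474.6, 294.2, 12.3]
tool_rot: [3.141, 0.001, 3.097]
force: [-0.1, -1.5, 5.4]
width: 37.0
gripper_force: 62.0
```

>>> send_rows(series=[{"ax":0,"ay":0,"az":0,"dx":0,"dy":0,"dz":-2,"hand":1},{"ax":0,"ay":0,"az":0,"dx":0,"dy":0,"dz":-5,"hand":1},{"ax":0,"ay":0,"az":0,"dx":0,"dy":0,"dz":-8,"hand":1},{"ax":0,"ay":0,"az":0,"dx":0,"dy":0,"dz":-11,"hand":1},{"ax":0,"ay":0,"az":0,"dx":0,"dy":0,"dz":-14,"hand":1},{"ax":0,"ay":0,"az":0,"dx":0,"dy":0,"dz":-17,"hand":1},{"ax":0,"ay":0,"az":0,"dx":0,"dy":0,"dz":-20,"hand":1},{"ax":0,"ay":0,"az":0,"dx":0,"dy":0,"dz":-23,"hand":1},{"ax":0,"ay":0,"az":0,"dx":0,"dy":0,"dz":-24,"hand":1},{"ax":0,"ay":0,"az":0,"dx":0,"dy":0,"dz":-24,"hand":1}])

```text
clock: 4.0
eef_pos: [474.5, 294.4, 252.2]
tool_rot: [3.14, 0.002, 3.098]
force: [-0.3, 0.7, -3.6]
width: 37.5
gripper_force: 61.2
```

>>> send_rows(series=[{"ax":0,"ay":0,"az":0,"dx":-2,"dy":-2.3,"dz":0,"hand":1},{"ax":0,"ay":0,"az":0,"dx":-4.7,"dy":-5.3,"dz":0,"hand":1},{"ax":0,"ay":0,"az":0,"dx":-7.4,"dy":-8.4,"dz":0,"hand":1},{"ax":0,"ay":0,"az":0,"dx":-10.1,"dy":-11.5,"dz":0,"hand":1},{"ax":0,"ay":0,"az":0,"dx":-12.8,"dy":-14.6,"dz":0,"hand":1},{"ax":0,"ay":0,"az":0,"dx":-15.5,"dy":-17.7,"dz":0,"hand":1},{"ax":0,"ay":0,"az":0,"dx":-18.2,"dy":-20.8,"dz":0,"hand":1},{"ax":0,"ay":0,"az":0,"dx":-20.6,"dy":-23.6,"dz":0,"hand":1},{"ax":0,"ay":0,"az":0,"dx":-22.4,"dy":-25.5,"dz":0,"hand":1},{"ax":0,"ay":0,"az":0,"dx":-22.4,"dy":-25.5,"dz":0,"hand":1}])

```text
clock: 5.0
eef_pos: [687.7, 23.2, 247.3]
tool_rot: [-3.137, -0.003, 3.091]
force: [-0.5, -0.8, -2.8]
width: 36.9
gripper_force: 61.1
```

Run:
```python
from h import *
for _ in range(4): get_image("side")
s=read_state();print(s["clock"],s["eef_pos"],s["tool_rot"],s["width"],s["force"])
w=img("wrist"); np.savez("w2.npz",**w)
p=proj(w,[557,29,196]).round();print(p)
u,v=max(int(p[0])-60,0),max(int(p[1])-70,0)
print(u,v)
a=cv2.resize(w["pixels"][v:v+100,u:u+100,::-1],(560,560),interpolation=cv2.INTER_CUBIC)
b=cv2.resize(w["pixels"][60:360,120:520,::-1],(240,180)); c=np.zeros((560,800,3),np.uint8); c[:,:560]=a; c[:180,560:]=b
cv2.imwrite("pics/w2.png",c)
```

```text
5.2 [685.26031122  31.28018458 249.65115732] [ 3.14072428 -0.00331473  3.09979047] 37.18997135604347 [ 0.10048456  0.64161863 -3.2477573 ]
[309.  27.]
249 0
```

View pics/w2.png

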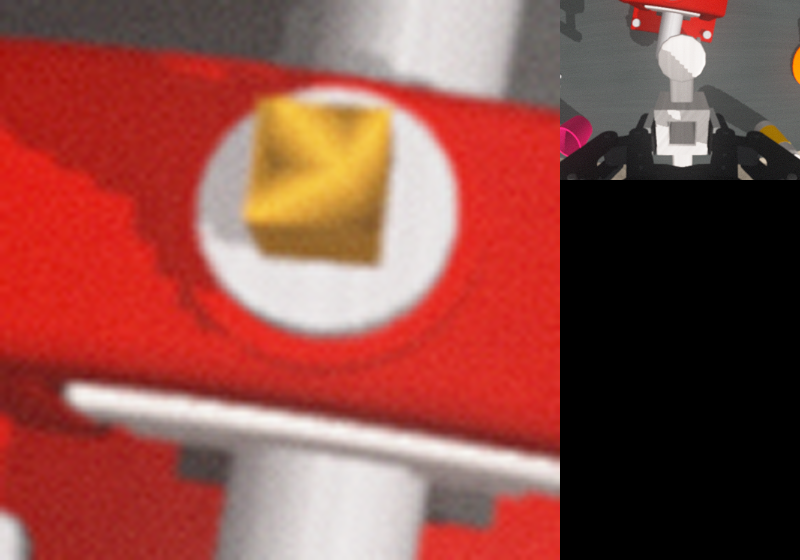

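The shaft's taper base (z=184) is visible with crop corners at about (262,97), (393,108), (385,232) and (245,220). The crank hangs level in the grip.

Run:
```python
from h import *
w=dict(np.load("w2.npz")); w["fish"]=True
f=lambda u,v,z:plane(w,249+(u+.5)/5.6-.5,(v+.5)/5.6-.5,z)[:2]
P=np.array([f(u,v,184) for u,v in [(260,97),(393,108),(385,232),(245,220)]])
print(P.round(1),"c184",P.mean(0).round(1))
for k in range(4):
    e=P[(k+1)%4]-P[k]; print(np.hypot(*e).round(1),np.degrees(np.arctan2(e[1],e[0])).round(1))
print("apex",f(328,165,196).round(1),"collar disc centre", f(328,212,162).round(1))
a,b=f(265,252,162),f(380,265,162);print("bottom edge",a,b,np.degrees(np.arctan2(*(b-a)[::-1])))
w=img("wrist")
# hub in hand: expected hole centre under TCP?
p=proj(w,read_state()["eef_pos"]+np.array([0,0,28]));print("proj hub top",p)
g=cv2.cvtColor(w["pixels"],cv2.COLOR_RGB2GRAY);u,v=p.astype(int)
cv2.imwrite("pics/hub.png",cv2.resize(w["pixels"][v-45:v+45,u-60:u+60,::-1],None,fx=5,fy=5,interpolation=cv2.INTER_CUBIC));print(u-60,v-45)
```

```text
[[545.3  19.8]
 [547.8  35.7]
 [563.9  34. ]
 [561.3  17.4]] c184 [554.6  26.7]
16.1 81.1
16.2 -5.7
16.8 -98.9
16.2 171.6
apex [558.3  28.1] collar disc centre [555.3  26.5]
bottom edge [560.37812318  17.99936661] [563.12807511  33.04802366] 79.64418178851449
proj hub top [319.83722732 284.88355401]
259 239
```

View pics/hub.png

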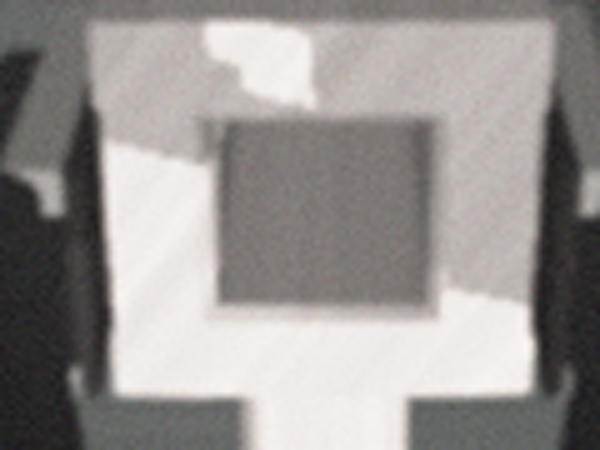

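The hub in the grip shows top-face corners at about (88,22), (558,22), (535,398) and (113,398) in the crop.

```bash
cat > move.py <<'E'
from h import *
from scipy.spatial.transform import Rotation as Ro
def todelta(world_xyz,yaw_deg_turn=0):
    s=read_state(); R=Ro.from_euler("xyz",s["tool_rot"]).as_matrix()
    return (R.T@(np.array(world_xyz)-s["eef_pos"])/10).round(2)
E
python3 - <<'E'
from move import *
w=img("wrist"); s=read_state(); z=s["eef_pos"][2]+28
P=np.array([plane(w,259+(u+.5)/5-.5,239+(v+.5)/5-.5,z)[:2] for u,v in [(88,22),(558,22),(535,398),(113,398)]])
print(P.round(1),P.mean(0),"tcp",s["eef_pos"],s["tool_rot"])
for k in range(4):
    e=P[(k+1)%4]-P[k]; print(np.hypot(*e).round(1),np.degrees(np.arctan2(e[1],e[0])).round(1))
Q=np.array([plane(w,259+(u+.5)/5-.5,239+(v+.5)/5-.5,z)[:2] for u,v in [(203,118),(440,118),(437,318),(208,318)]]);print("hole",Q.mean(0))
E
```

```text
[[665.5  14.3]
 [667.2  52.7]
 [705.7  51.5]
 [704.   12.5]] [685.60954353  32.77194148] tcp [685.97031029  31.13523126 251.06646521] [ 3.14117850e+00 -8.07266948e-04  3.09994735e+00]
38.4 87.6
38.5 -1.8
39.0 -92.5
38.5 177.3
hole [685.21663395  32.65308668]
```

>>> send_rows(series=[{"ax":0,"ay":0,"az":0.02,"dx":2,"dy":-0.2,"dz":0,"hand":1},{"ax":0,"ay":0,"az":0.04,"dx":4.5,"dy":-0.4,"dz":0,"hand":1},{"ax":0,"ay":0,"az":0.06,"dx":7,"dy":-0.6,"dz":0,"hand":1},{"ax":0,"ay":0,"az":0.08,"dx":9.5,"dy":-0.8,"dz":0,"hand":1},{"ax":0,"ay":0,"az":0.1,"dx":11.5,"dy":-1,"dz":0,"hand":1},{"ax":0,"ay":0,"az":0.1,"dx":13,"dy":-1.15,"dz":0,"hand":1},{"ax":0,"ay":0,"az":0.1,"dx":13,"dy":-1.15,"dz":1.5,"hand":1},{"ax":0,"ay":0,"az":0.1,"dx":13,"dy":-1.15,"dz":2.6,"hand":1},{"ax":0,"ay":0,"az":0.1,"dx":13,"dy":-1.15,"dz":2.6,"hand":1},{"ax":0,"ay":0,"az":0.1,"dx":13,"dy":-1.15,"dz":2.6,"hand":1}])

```text
clock: 6.35
eef_pos: [556.5, 24.2, 225.2]
tool_rot: [3.141, -0.0, 2.998]
force: [0.3, 0.0, -2.0]
width: 36.8
gripper_force: 61.1
```

Run:
```python
from move import *
s=read_state();print(s["clock"],s["eef_pos"],s["tool_rot"],s["width"],s["force"])
w=img("wrist"); np.savez("w3.npz",**w)
p=proj(w,s["eef_pos"]+np.array([0,0,28]));u,v=p.astype(int)
cv2.imwrite("pics/hub2.png",cv2.resize(w["pixels"][v-45:v+45,u-60:u+60,::-1],None,fx=5,fy=5,interpolation=cv2.INTER_CUBIC));print(u-60,v-45)
```

```text
6.35 [556.47703211  24.19399874 225.24597662] [ 3.14139852e+00 -2.22630007e-04  2.99818847e+00] 36.78555046131047 [ 0.27169123  0.00331342 -2.01303432]
260 239
```

View pics/hub2.png

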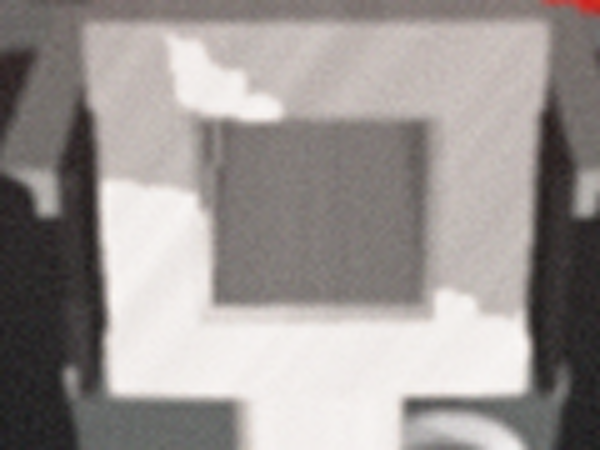

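The wrist view only shows the hub's inside wall, because the camera is tilted. I'll descend slowly and watch the force.

>>> send_rows(series=[{"ax":0,"ay":0,"az":0,"dx":0.06,"dy":0.04,"dz":0.4,"hand":1},{"ax":0,"ay":0,"az":0,"dx":0.06,"dy":0.04,"dz":0.8,"hand":1},{"ax":0,"ay":0,"az":0,"dx":0.06,"dy":0.04,"dz":1.2,"hand":1},{"ax":0,"ay":0,"az":0,"dx":0.06,"dy":0.04,"dz":1.6,"hand":1},{"ax":0,"ay":0,"az":0,"dx":0.06,"dy":0.04,"dz":2.0,"hand":1},{"ax":0,"ay":0,"az":0,"dx":0.06,"dy":0.04,"dz":2.3,"hand":1},{"ax":0,"ay":0,"az":0,"dx":0.06,"dy":0.04,"dz":2.5,"hand":1},{"ax":0,"ay":0,"az":0,"dx":0.06,"dy":0.04,"dz":2.5,"hand":1}])

```text
clock: 7.2
eef_pos: [555.6, 24.3, 200.0]
tool_rot: [-3.142, -0.001, 2.998]
force: [-0.0, -0.4, -3.0]
width: 37.0
gripper_force: 61.1
```

>>> send_rows(series=[{"ax":0,"ay":0,"az":0,"dx":0,"dy":0.03,"dz":0.2,"hand":1},{"ax":0,"ay":0,"az":0,"dx":0,"dy":0.03,"dz":0.4,"hand":1},{"ax":0,"ay":0,"az":0,"dx":0,"dy":0.03,"dz":0.6,"hand":1},{"ax":0,"ay":0,"az":0,"dx":0,"dy":0.03,"dz":0.8,"hand":1},{"ax":0,"ay":0,"az":0,"dx":0,"dy":0.03,"dz":1.0,"hand":1},{"ax":0,"ay":0,"az":0,"dx":0,"dy":0.03,"dz":1.1,"hand":1},{"ax":0,"ay":0,"az":0,"dx":0,"dy":0.03,"dz":1.1,"hand":1}])

```text
clock: 7.9
eef_pos: [555.7, 24.6, 189.1]
tool_rot: [-3.141, -0.0, 2.998]
force: [0.4, -0.4, -2.6]
width: 37.4
gripper_force: 61.1
```

>>> send_rows(series=[{"ax":0,"ay":0,"az":0,"dx":0,"dy":0,"dz":0.3,"hand":1},{"ax":0,"ay":0,"az":0,"dx":0,"dy":0,"dz":0.6,"hand":1},{"ax":0,"ay":0,"az":0,"dx":0,"dy":0,"dz":0.9,"hand":1},{"ax":0,"ay":0,"az":0,"dx":0,"dy":0,"dz":1.2,"hand":1},{"ax":0,"ay":0,"az":0,"dx":0,"dy":0,"dz":1.4,"hand":1},{"ax":0,"ay":0,"az":0,"dx":0,"dy":0,"dz":1.5,"hand":1},{"ax":0,"ay":0,"az":0,"dx":0,"dy":0,"dz":1.5,"hand":1}])

```text
clock: 8.6
eef_pos: [555.8, 24.7, 174.3]
tool_rot: [3.142, 0.0, 2.998]
force: [-0.1, 0.6, -3.4]
width: 37.0
gripper_force: 61.3
```

>>> send_rows(series=[{"ax":0,"ay":0,"az":0,"dx":0,"dy":0,"dz":0.1,"hand":1},{"ax":0,"ay":0,"az":0,"dx":0,"dy":0,"dz":0.2,"hand":1},{"ax":0,"ay":0,"az":0,"dx":0,"dy":0,"dz":0.3,"hand":1},{"ax":0,"ay":0,"az":0,"dx":0,"dy":0,"dz":0.3,"hand":1}])

```text
clock: 9.0
eef_pos: [556.0, 24.7, 174.2]
tool_rot: [-3.141, 0.002, 2.998]
force: [-6.4, -0.7, 19.4]
width: 37.3
gripper_force: 64.0
```

Contact came at the expected height, so the hub is seated. Releasing and lifting.

>>> send_rows(series=[{"ax":0,"ay":0,"az":0,"dx":0,"dy":0,"dz":-0.2,"hand":1},{"ax":0,"ay":0,"az":0,"dx":0,"dy":0,"dz":-0.2,"hand":0.5},{"ax":0,"ay":0,"az":0,"dx":0,"dy":0,"dz":-0.2,"hand":0},{"ax":0,"ay":0,"az":0,"dx":0,"dy":0,"dz":-0.2,"hand":0},{"ax":0,"ay":0,"az":0,"dx":0,"dy":0,"dz":-0.2,"hand":0},{"ax":0,"ay":0,"az":0,"dx":0,"dy":0,"dz":-2,"hand":0},{"ax":0,"ay":0,"az":0,"dx":0,"dy":0,"dz":-4,"hand":0},{"ax":0,"ay":0,"az":0,"dx":0,"dy":0,"dz":-6.5,"hand":0},{"ax":0,"ay":0,"az":0,"dx":0,"dy":0,"dz":-9,"hand":0},{"ax":0,"ay":0,"az":0,"dx":0,"dy":0,"dz":-9,"hand":0}])

```text
clock: 10.0
eef_pos: [558.0, 25.1, 264.5]
tool_rot: [3.14, 0.006, 2.998]
force: [-0.3, 0.1, -0.5]
width: 85.1
gripper_force: 0.0
```

>>> send_rows(series=[{"ax":0,"ay":0,"az":0,"dx":-2,"dy":0,"dz":0,"hand":0},{"ax":0,"ay":0,"az":0,"dx":-5,"dy":0,"dz":0,"hand":0},{"ax":0,"ay":0,"az":0,"dx":-7.5,"dy":0,"dz":0,"hand":0},{"ax":0,"ay":0,"az":0,"dx":-7.5,"dy":0,"dz":0,"hand":0},{"ax":0,"ay":0,"az":0,"dx":-7.5,"dy":0,"dz":0,"hand":0}])

```text
clock: 10.5
eef_pos: [629.3, 13.9, 259.9]
tool_rot: [-3.141, -0.003, 2.998]
force: [-0.4, 0.2, 0.1]
width: 85.3
gripper_force: 0.0
```

Run:
```python
from move import *
s=read_state();print(s["clock"],s["eef_pos"],s["tool_rot"],s["qpos"].round(2))
for n in ["wrist","side"]:
    w=img(n); X=np.array([630.1,14.1,244]); p=proj(w,X); u,v=p.astype(int)
    h=cv2.cvtColor(w["pixels"],cv2.COLOR_RGB2HSV); m=cv2.inRange(h,(0,140,60),(8,255,255))|cv2.inRange(h,(172,140,60),(180,255,255))
    k,l,st,c=cv2.connectedComponentsWithStats(m); print(n,p.round(1),[(st[i].tolist(),c[i].round(0).tolist()) for i in range(1,k) if st[i,4]>60])
    if n=="wrist": a=w["pixels"][60:360,120:520]
    else: b=w["pixels"][100:250,200:400]
cv2.imwrite("pics/seat.png",np.hstack([a,cv2.resize(b,(400,300),interpolation=cv2.INTER_CUBIC)])[:,:,::-1])
```

```text
10.5 [629.28834742  13.91917864 259.91506788] [-3.14142311e+00 -2.55320714e-03  2.99769955e+00] [ 0.16  0.59 -0.37  1.53  0.23  1.06  1.15]
wrist [321.4 244.7] [([543, 0, 28, 7, 121], [554.0, 2.0]), ([0, 46, 4, 62, 185], [1.0, 80.0]), ([235, 58, 75, 103, 5015], [271.0, 108.0]), ([338, 63, 75, 105, 5060], [375.0, 116.0]), ([302, 201, 45, 64, 1964], [324.0, 231.0])]
side [257.7 127.8] [([417, 24, 91, 119, 6951], [461.0, 84.0]), ([252, 126, 13, 22, 212], [258.0, 137.0]), ([294, 154, 25, 53, 347], [306.0, 182.0]), ([249, 169, 58, 72, 1794], [275.0, 205.0]), ([361, 269, 14, 22, 208], [367.0, 280.0]), ([246, 325, 16, 23, 249], [254.0, 337.0])]
```

View pics/seat.png

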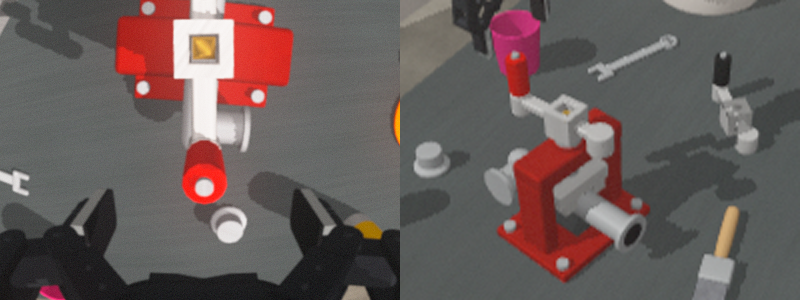

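The hub is down over the brass shaft, with its tip visible inside the hole. The sleeve top at (324,247) is within about 2 px of the prediction, so I'll grip the sleeve.

>>> send_rows(series=[{"ax":0,"ay":0,"az":0,"dx":0,"dy":0,"dz":2,"hand":0},{"ax":0,"ay":0,"az":0,"dx":0,"dy":0,"dz":4,"hand":0},{"ax":0,"ay":0,"az":0,"dx":0,"dy":0,"dz":4.8,"hand":0},{"ax":0,"ay":0,"az":0,"dx":0,"dy":0,"dz":4.8,"hand":1},{"ax":0,"ay":0,"az":0,"dx":0,"dy":0,"dz":4.8,"hand":1},{"ax":0,"ay":0,"az":0,"dx":0,"dy":0,"dz":4.8,"hand":1},{"ax":0,"ay":0,"az":0,"dx":0,"dy":0,"dz":4.8,"hand":1},{"ax":0,"ay":0,"az":0,"dx":0,"dy":0,"dz":4.8,"hand":1},{"ax":0,"ay":0,"az":0,"dx":0,"dy":0,"dz":4.8,"hand":1},{"ax":0,"ay":0,"az":0,"dx":0,"dy":0,"dz":4.8,"hand":1}])

```text
clock: 11.6
eef_pos: [630.7, 13.9, 214.1]
tool_rot: [3.141, 0.002, 2.998]
force: [1.2, -0.4, 4.1]
width: 24.8
gripper_force: 58.7
```

>>> send_rows(series=[{"ax":0,"ay":0,"az":0,"dx":0.16,"dy":1.56,"dz":0,"hand":1},{"ax":0,"ay":0,"az":0,"dx":0.65,"dy":3.05,"dz":0,"hand":1},{"ax":0,"ay":0,"az":0,"dx":1.43,"dy":4.41,"dz":0,"hand":1}])

```text
clock: 11.9
eef_pos: [622.0, 60.8, 213.5]
tool_rot: [-3.141, 0.0, 2.998]
force: [-2.0, -3.6, 6.0]
width: 24.3
gripper_force: 59.1
```

>>> send_rows(series=[{"ax":0,"ay":0,"az":0,"dx":1.05,"dy":1.17,"dz":0,"hand":1},{"ax":0,"ay":0,"az":0,"dx":2.32,"dy":2.09,"dz":0,"hand":1},{"ax":0,"ay":0,"az":0,"dx":3.75,"dy":2.73,"dz":0,"hand":1},{"ax":0,"ay":0,"az":0,"dx":5.28,"dy":3.05,"dz":0,"hand":1},{"ax":0,"ay":0,"az":0,"dx":6.85,"dy":3.05,"dz":0,"hand":1},{"ax":0,"ay":0,"az":0,"dx":8.39,"dy":2.73,"dz":0,"hand":1},{"ax":0,"ay":0,"az":0,"dx":9.82,"dy":2.09,"dz":0,"hand":1}])

```text
clock: 12.6
eef_pos: [528.3, 95.7, 213.8]
tool_rot: [3.141, 0.003, 3.0]
force: [4.6, -3.5, 2.1]
width: 24.5
gripper_force: 58.9
```

>>> send_rows(series=[{"ax":0,"ay":0,"az":0,"dx":1.27,"dy":-0.92,"dz":0,"hand":1},{"ax":0,"ay":0,"az":0,"dx":2.32,"dy":-2.09,"dz":0,"hand":1},{"ax":0,"ay":0,"az":0,"dx":3.1,"dy":-3.45,"dz":0,"hand":1},{"ax":0,"ay":0,"az":0,"dx":3.59,"dy":-4.94,"dz":0,"hand":1},{"ax":0,"ay":0,"az":0,"dx":3.75,"dy":-6.5,"dz":0,"hand":1},{"ax":0,"ay":0,"az":0,"dx":3.59,"dy":-8.05,"dz":0,"hand":1},{"ax":0,"ay":0,"az":0,"dx":3.1,"dy":-9.55,"dz":0,"hand":1},{"ax":0,"ay":0,"az":0,"dx":2.32,"dy":-10.9,"dz":0,"hand":1},{"ax":0,"ay":0,"az":0,"dx":1.27,"dy":-12.07,"dz":0,"hand":1},{"ax":0,"ay":0,"az":0,"dx":0,"dy":-12.99,"dz":0,"hand":1}])

```text
clock: 13.6
eef_pos: [508.0, -33.9, 213.5]
tool_rot: [3.14, -0.003, 2.998]
force: [-0.9, 3.7, 7.3]
width: 24.3
gripper_force: 59.7
```

>>> send_rows(series=[{"ax":0,"ay":0,"az":0,"dx":-1.43,"dy":-0.64,"dz":0,"hand":1},{"ax":0,"ay":0,"az":0,"dx":-2.97,"dy":-0.96,"dz":0,"hand":1},{"ax":0,"ay":0,"az":0,"dx":-4.53,"dy":-0.96,"dz":0,"hand":1},{"ax":0,"ay":0,"az":0,"dx":-6.07,"dy":-0.64,"dz":0,"hand":1},{"ax":0,"ay":0,"az":0,"dx":-7.5,"dy":0,"dz":0,"hand":1},{"ax":0,"ay":0,"az":0,"dx":-8.77,"dy":0.92,"dz":0,"hand":1},{"ax":0,"ay":0,"az":0,"dx":-9.82,"dy":2.09,"dz":0,"hand":1},{"ax":0,"ay":0,"az":0,"dx":-10.6,"dy":3.45,"dz":0,"hand":1},{"ax":0,"ay":0,"az":0,"dx":-11.09,"dy":4.94,"dz":0,"hand":1},{"ax":0,"ay":0,"az":0,"dx":-11.25,"dy":6.5,"dz":0,"hand":1}])

```text
clock: 14.6
eef_pos: [629.9, 12.0, 213.5]
tool_rot: [-3.139, -0.001, 2.996]
force: [0.1, -3.5, 6.6]
width: 24.7
gripper_force: 59.5
```

One turn is done with low forces. Second turn, plus 36°.

>>> send_rows(series=[{"ax":0,"ay":0,"az":0,"dx":0.16,"dy":1.56,"dz":0,"hand":1},{"ax":0,"ay":0,"az":0,"dx":0.65,"dy":3.05,"dz":0,"hand":1},{"ax":0,"ay":0,"az":0,"dx":1.43,"dy":4.41,"dz":0,"hand":1},{"ax":0,"ay":0,"az":0,"dx":2.48,"dy":5.57,"dz":0,"hand":1},{"ax":0,"ay":0,"az":0,"dx":3.75,"dy":6.5,"dz":0,"hand":1},{"ax":0,"ay":0,"az":0,"dx":5.18,"dy":7.13,"dz":0,"hand":1},{"ax":0,"ay":0,"az":0,"dx":6.72,"dy":7.46,"dz":0,"hand":1},{"ax":0,"ay":0,"az":0,"dx":8.28,"dy":7.46,"dz":0,"hand":1},{"ax":0,"ay":0,"az":0,"dx":9.82,"dy":7.13,"dz":0,"hand":1},{"ax":0,"ay":0,"az":0,"dx":11.25,"dy":6.5,"dz":0,"hand":1}])

```text
clock: 15.6
eef_pos: [528.0, 95.3, 213.9]
tool_rot: [3.14, 0.002, 2.999]
force: [2.0, 0.7, 4.3]
width: 24.4
gripper_force: 59.4
```

>>> send_rows(series=[{"ax":0,"ay":0,"az":0,"dx":1.27,"dy":-0.92,"dz":0,"hand":1},{"ax":0,"ay":0,"az":0,"dx":2.32,"dy":-2.09,"dz":0,"hand":1},{"ax":0,"ay":0,"az":0,"dx":3.1,"dy":-3.45,"dz":0,"hand":1},{"ax":0,"ay":0,"az":0,"dx":3.59,"dy":-4.94,"dz":0,"hand":1},{"ax":0,"ay":0,"az":0,"dx":3.75,"dy":-6.5,"dz":0,"hand":1},{"ax":0,"ay":0,"az":0,"dx":3.59,"dy":-8.05,"dz":0,"hand":1},{"ax":0,"ay":0,"az":0,"dx":3.1,"dy":-9.55,"dz":0,"hand":1},{"ax":0,"ay":0,"az":0,"dx":2.32,"dy":-10.9,"dz":0,"hand":1},{"ax":0,"ay":0,"az":0,"dx":1.27,"dy":-12.07,"dz":0,"hand":1},{"ax":0,"ay":0,"az":0,"dx":0,"dy":-12.99,"dz":0,"hand":1}])

```text
clock: 16.6
eef_pos: [508.3, -34.2, 213.5]
tool_rot: [3.14, -0.002, 2.997]
force: [-0.5, 3.6, 6.5]
width: 24.4
gripper_force: 59.7
```

>>> send_rows(series=[{"ax":0,"ay":0,"az":0,"dx":-1.43,"dy":-0.64,"dz":0,"hand":1},{"ax":0,"ay":0,"az":0,"dx":-2.97,"dy":-0.96,"dz":0,"hand":1},{"ax":0,"ay":0,"az":0,"dx":-4.53,"dy":-0.96,"dz":0,"hand":1},{"ax":0,"ay":0,"az":0,"dx":-6.07,"dy":-0.64,"dz":0,"hand":1},{"ax":0,"ay":0,"az":0,"dx":-7.5,"dy":0,"dz":0,"hand":1},{"ax":0,"ay":0,"az":0,"dx":-8.77,"dy":0.92,"dz":0,"hand":1},{"ax":0,"ay":0,"az":0,"dx":-9.82,"dy":2.09,"dz":0,"hand":1},{"ax":0,"ay":0,"az":0,"dx":-10.6,"dy":3.45,"dz":0,"hand":1},{"ax":0,"ay":0,"az":0,"dx":-11.09,"dy":4.94,"dz":0,"hand":1},{"ax":0,"ay":0,"az":0,"dx":-11.25,"dy":6.5,"dz":0,"hand":1}])

```text
clock: 17.6
eef_pos: [629.9, 11.4, 213.4]
tool_rot: [-3.138, -0.001, 2.996]
force: [0.1, -2.6, 6.5]
width: 24.4
gripper_force: 59.5
```

>>> send_rows(series=[{"ax":0,"ay":0,"az":0,"dx":0.16,"dy":1.56,"dz":0,"hand":1},{"ax":0,"ay":0,"az":0,"dx":0.65,"dy":3.05,"dz":0,"hand":1},{"ax":0,"ay":0,"az":0,"dx":1.43,"dy":4.41,"dz":0,"hand":1},{"ax":0,"ay":0,"az":0,"dx":1.43,"dy":4.41,"dz":0,"hand":1},{"ax":0,"ay":0,"az":0,"dx":1.43,"dy":4.41,"dz":0,"hand":1},{"ax":0,"ay":0,"az":0,"dx":1.43,"dy":4.41,"dz":0,"hand":1},{"ax":0,"ay":0,"az":0,"dx":1.43,"dy":4.41,"dz":0,"hand":0.5},{"ax":0,"ay":0,"az":0,"dx":1.43,"dy":4.41,"dz":0,"hand":0},{"ax":0,"ay":0,"az":0,"dx":1.43,"dy":4.41,"dz":0,"hand":0},{"ax":0,"ay":0,"az":0,"dx":1.43,"dy":4.41,"dz":0,"hand":0}])

```text
clock: 18.6
eef_pos: [621.6, 59.3, 212.7]
tool_rot: [-3.141, -0.002, 2.997]
force: [-0.7, -0.1, -0.3]
width: 80.3
gripper_force: 0.0
```

>>> send_rows(series=[{"ax":0,"ay":0,"az":0,"dx":0,"dy":0,"dz":0,"hand":0},{"ax":0,"ay":0,"az":0,"dx":0,"dy":0,"dz":-1,"hand":0},{"ax":0,"ay":0,"az":0,"dx":0,"dy":0,"dz":-3,"hand":0},{"ax":0,"ay":0,"az":0,"dx":0,"dy":0,"dz":-6,"hand":0},{"ax":0,"ay":0,"az":0,"dx":0,"dy":0,"dz":-9,"hand":0},{"ax":0,"ay":0,"az":0,"dx":0,"dy":0,"dz":-12,"hand":0},{"ax":0,"ay":0,"az":0,"dx":0,"dy":0,"dz":-12,"hand":0},{"ax":0,"ay":0,"az":0,"dx":0,"dy":0,"dz":-12,"hand":0},{"ax":0,"ay":0,"az":0,"dx":0,"dy":0,"dz":-12,"hand":0}])

```text
clock: 19.5
eef_pos: [621.6, 59.6, 332.6]
tool_rot: [-3.141, -0.002, 2.998]
force: [0.0, -0.3, -0.5]
width: 85.2
gripper_force: 0.0
```

Run:
```python
from move import *
s=read_state();print(s["clock"],s["eef_pos"],s["width"],s["force"])
w=img("side")
h=cv2.cvtColor(w["pixels"],cv2.COLOR_RGB2HSV); m=cv2.inRange(h,(0,140,60),(8,255,255))|cv2.inRange(h,(172,140,60),(180,255,255))
k,l,st,c=cv2.connectedComponentsWithStats(m); print([(st[i].tolist()) for i in range(1,k) if st[i,4]>60])
a=np.radians(36-8.2);X=np.array([555.7+75*np.cos(a),24.9+75*np.sin(a),218]);print("expected sleeve",proj(w,X).round(1))
p=proj(w,X).astype(int);print(w["pixels"][p[1],p[0]])
# brass visible inside hub?
m=cv2.inRange(h,(15,110,60),(32,255,255))[140:200,250:330];ys,xs=np.nonzero(m);print("brass px",len(xs),xs.mean()+250 if len(xs) else 0,ys.mean()+140 if len(xs) else 0, "hub centre exp",proj(w,[555.7,24.9,196]).round(1))
```

```text
19.5 [621.58204125  59.55086251 332.60845792] 85.20233336638606 [ 0.02296755 -0.25819107 -0.52587242]
[[417, 24, 94, 119, 7718], [244, 136, 13, 23, 214], [249, 165, 76, 76, 2196], [361, 269, 14, 22, 207], [246, 325, 16, 23, 248]]
expected sleeve [250.6 147.7]
[159  35  32]
brass px 2 282.5 155.0 hub centre exp [282.9 155.3]
```

```bash
python3 -c "
from cell import *
print(finish_job())"
```

```text
the job is handed in; nothing more can be done
None
```

The red-handled crank is seated on the shaft and let go after about 2.1 turns anticlockwise (estimated spindle 13–14 rad, not read directly), and the arm stayed clear of the black-handled crank; I handed the job in at about 19.5 s but got no verdict back.

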